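# Take down the tower of turntable parts

## Robot

A 6-joint arm with a two-finger parallel gripper is mounted at the origin on the work surface. World frame = base frame: x ahead of the robot, y to its left, z up, the work surface at z = 0. Lengths are in mm, angles in rad, forces in N, time in s.
With the tool pointing down it reaches from about 275 to 750 mm from the base axis. Payload 10.2 kg.
Tool frame: the origin (TCP) lies at the very end of the fingers, on their centre line; the grasp point (between the pads) lies 19 mm behind it (ctrl.tcp_to_grasp is the distance from the TCP to the grasp point, in mm); z points along the fingers, x is the direction in which the jaws open and shut, and the axes are right-handed (so a half turn about z gives the same grasp; the last joint's range is limited). The gripper opens to 85 mm and grips with 20 to 120 N. Pads are 22 mm wide; open, the fingers measure 114 mm over their backs; the gripper's body (76 mm by 85 mm) begins 54 mm behind the grasp point. The pads swing forward as they close: fully open they stand 13 mm farther back than shut.
Start: joints at [-1.478, 0.313, 1.498, -0, 1.331, -0.223], TCP at [163.04, -499.048, 231.294] pointing down, gripper open.
Joint ranges: [-2.94, 2.94], [-0.97, 2.17], [0.19, 2.56], [-1.23, 4.37], [0.02, 3.11], [-2.88, 2.88]. Speed limits (rad/s): [2.39, 2.39, 3.01, 3.14, 3.14, 3.14].

## Interface

Orientations are given as a unit quaternion [w, x, y, z].
In Python, from rig import monitor, vision, order, ctrl gives the robot as it stands. The module is installed in compiled form; this text tells all that it offers.
- The arm moves only by the shell command python3 -m pendant 'ROWS' [FORCE]. ROWS is JSON, a list that holds one entry, the list of rows, each a list of 5 numbers: the closure, from -1 (fully open) to 1 (shut), then the shift along the world's x, y, z in m, then the turn about the world's z in degrees. In form: [[[fingers, dx, dy, dz, spin], ...]]. A call has 1 to 20 rows; each row is the pose to reach, as a shift and turn from the pose commanded when the call began; what a row does not reach only later rows make up. A row lasts 1/10 s, in which the tool goes at most 50 mm and 8.59 degrees, less where a joint would pass 70% of its speed; a pose out of reach is approached as far as the arm can. A call with a gripper value outside its range is refused whole. The fingers move at their own pace and stop on an object; FORCE is the grip in N (left out, the last holds). Time passes only in rows, so rows that repeat a pose let the fingers close. It gives the time, the measured TCP pose, the force and the opening at its end, in the units of the state.
- monitor.sense(): the state, without advancing time (a new reading comes with each control period).
- vision.capture(name): name is "side" or "top" or "wrist"; returns (picture, depth): 384x512x3 uint8, red, green, blue; 384x512 float32, mm along the optical axis (not along the pixel's ray), 0 where there is no reading.
- vision.camera_info(name): a dict with "fov_y" (degrees; the focal length in pixels is half the picture's height over the tangent of half this angle, whatever the lens; pixels are square), "cx", "cy" (the principal point, pixels), "R" (3x3) and "t" (3): a world point X has camera coordinates R X + t; the wrist camera has in their place "hand_eye" (4x4, takes a point from camera to tool coordinates, whose origin is the TCP and whose axes are the tool frame's). Camera axes: x right, y down, z forward; pixel columns grow to the right and rows downward; lengths in mm; the calibration is good to about 2 mm. A picture is of the moment at which its call begins: read the wrist's pose just before it. camera_info takes no time and is no camera call.
- order.finish_job(): hands the job in, once; it reports no verdict.
The state is a dict: "time_s": time; "joints": joint angles; "dq": joint speeds; "tau": joint torques, N m; "eef_pos": TCP position; "ee_rot": TCP orientation; "force": force on the tool from outside, world axes, zero at the start; "wrist_torque": the same for the moment, N m; "grip_width": opening from 0.0 (shut) to 1.0 (fully open).
Only numpy, scipy, OpenCV 4.12 (cv2) and the standard library are available. Lean on these libraries where they do the work, as an engineer would, in place of code of your own. Each camera call takes 0.05 s, during which the arm holds its last target.

## Task

The small turntable parts have been left piled in a tower on the repair bench. Take it apart from the top down and set each part gently (not dropped), upright and centred on the wooden stand whose felt disc has its colour and size: green bubble level first, then red adapter, yellow-topped brass pulley, and last the blue-banded record weight. Leave the blue torch and the screwdriver undisturbed.

Things in the scene. Friction and masses are not known exactly. Their poses are not given: they have to be found in the camera images.
- level: round bubble level, black with a green window on top, 26 mm diameter, 18 mm high, about 30 g; at the start the top of the tower, standing loose on the adapter. Origin: centre of its underside; z up (its axis); plain round, so its yaw does not matter. 
- adapter: round red record adapter with a thin black band, 38 mm diameter, 24 mm high, about 60 g; at the start second from the top, standing loose on the pulley. Origin: centre of its underside; z up (its axis); plain round, so its yaw does not matter. 
- pulley: round brass drive pulley with thin dark grooves (only drawn, sides are smooth) and a yellow top face, 50 mm diameter, 26 mm high, about 250 g; at the start third from the top, standing loose on the weight. Origin: centre of its underside; z up (its axis); plain round, so its yaw does not matter. 
- weight: round aluminium record weight with a blue band and a blue top face, 64 mm diameter, 30 mm high, about 450 g; at the start the bottom of the tower, standing loose on the bench (tower 98 mm high; each part's centre may be up to 3 mm off the one below). Origin: centre of its underside; z up (its axis); plain round, so its yaw does not matter. 
- level_stand: fixed dark wooden block, 90 x 90 mm, 25 mm high, with a flush green felt disc of 26 mm diameter in the middle of its flat top: the bubble level's own place. Origin: centre of the block's underside, on the bench; the disc lies 25 mm above it. z up; x and y along the block's sides. Does not move.
- adapter_stand: fixed dark wooden block, 90 x 90 mm, 25 mm high, with a flush red felt disc of 38 mm diameter in the middle of its flat top: the adapter's own place. Origin: centre of the block's underside, on the bench; the disc lies 25 mm above it. z up; x and y along the block's sides. Does not move.
- pulley_stand: fixed dark wooden block, 90 x 90 mm, 25 mm high, with a flush yellow felt disc of 50 mm diameter in the middle of its flat top: the pulley's own place. Origin: centre of the block's underside, on the bench; the disc lies 25 mm above it. z up; x and y along the block's sides. Does not move.
- weight_stand: fixed dark wooden block, 90 x 90 mm, 25 mm high, with a flush blue felt disc of 64 mm diameter in the middle of its flat top: the record weight's own place. Origin: centre of the block's underside, on the bench; the disc lies 25 mm above it. z up; x and y along the block's sides. Does not move.
- torch: bystander: bright blue torch standing loose on its end, up to 48 mm diameter, 170 mm high. Origin: centre of its underside; z up.
- screwdriver: bystander: screwdriver lying loose on the bench, 180 mm long, along its own x axis (handle to -x). Origin: centre of its underside.
Not all that is in view belongs to the job. Leave any white look-alike of the level alone.

How it is judged (in metres and radians):
On the way, in this order (a step that is already met when the one before it is completed fails the run):
1. the bubble level stands released on its own stand (horizontal distance between level and level_stand below 0.012 m and z of level in the frame of level_stand between 0.021 and 0.029 m and angle between level's own z axis and vertical below 0.1 rad and contact force between level and the fingers below 0.05 N and linear speed of level below 0.03 m/s), for 0.2 s.
2. the record adapter stands released on its own stand (horizontal distance between adapter and adapter_stand below 0.012 m and z of adapter in the frame of adapter_stand between 0.021 and 0.029 m and angle between adapter's own z axis and vertical below 0.1 rad and contact force between adapter and the fingers below 0.05 N and linear speed of adapter below 0.03 m/s), for 0.2 s.
3. the drive pulley stands released on its own stand (horizontal distance between pulley and pulley_stand below 0.012 m and z of pulley in the frame of pulley_stand between 0.021 and 0.029 m and angle between pulley's own z axis and vertical below 0.1 rad and contact force between pulley and the fingers below 0.05 N and linear speed of pulley below 0.03 m/s), for 0.2 s.
4. the record weight stands released on its own stand (horizontal distance between weight and weight_stand below 0.012 m and z of weight in the frame of weight_stand between 0.021 and 0.029 m and angle between weight's own z axis and vertical below 0.1 rad and contact force between weight and the fingers below 0.05 N and linear speed of weight below 0.03 m/s), for 0.2 s.
At the end, for the whole second after the job is handed in: All four parts stand upright (within 0.1 rad), at rest and released, each on top of its own stand with its axis within 12 mm of the centre of the stand's disc (all of step 1 and all of step 2 and all of step 3 and all of step 4); the robot touches nothing.
It fails at once if a part is dropped onto its stand (it comes down faster than 0.45 m/s within the last 15 mm above it) ((horizontal distance between level and level_stand below 0.04 m and z of level in the frame of level_stand below 0.04 m and linear speed of level above 0.45 m/s) or (horizontal distance between adapter and adapter_stand below 0.04 m and z of adapter in the frame of adapter_stand below 0.04 m and linear speed of adapter above 0.45 m/s) or (horizontal distance between pulley and pulley_stand below 0.04 m and z of pulley in the frame of pulley_stand below 0.04 m and linear speed of pulley above 0.45 m/s) or (horizontal distance between weight and weight_stand below 0.04 m and z of weight in the frame of weight_stand below 0.04 m and linear speed of weight above 0.45 m/s)).
It fails at once if the torch is knocked over or shifted more than 25 mm (distance of torch from where it was at the start of the episode above 0.025 m or angle between torch's own z axis and vertical above 0.3 rad).
It fails at once if the screwdriver is shifted more than 25 mm (distance of screwdriver from where it was at the start of the episode above 0.025 m).
It also fails if it takes over 102 s, if anything falls off the work surface, if the arm or the gripper's body presses on something with over 40 N, if the wrist force passes 120 N, or if a joint passes its speed limit or range.

## Working session

There is one attempt and no reset: what is moved stays moved. The work goes in short steps, Python scripts to look and compute and a shell command to move; the robot and the scene stay as the last step left them, time stands still between calls to the robot, and variables do not carry over. Pictures are saved under pics/ and viewed, and the job is handed in when it is done.

```bash
mkdir -p pics; python3 - <<'E'
from rig import monitor, vision, ctrl
import cv2
s=monitor.sense(); print(s['time_s'],s['eef_pos'],s['ee_rot'],s['grip_width'],ctrl.tcp_to_grasp)
import numpy as np
for n in ("side","top","wrist"):
    p,d=vision.capture(n); cv2.imwrite(f"pics/{n}0.png",p[:,:,::-1]); np.savez(f"{n}0.npz",p=p,d=d); print(n,vision.camera_info(n), (d==0).mean())
E
```

```text
0.0 [ 163.01613549 -498.77771879  230.71846022] [-5.07234298e-04  8.09493166e-01 -5.87128923e-01 -4.29415503e-04] 0.9976399609660241 18.700000000000003
side {'fov_y': 55.075215624665255, 'cx': 254.41522830316603, 'cy': 191.97546975470166, 'R': array([[ 0.9538772 , -0.3000021 , -0.01081817],
       [-0.15656619, -0.46641887, -0.87059777],
       [ 0.25613536,  0.83213712, -0.49187651]]), 't': array([-486.71035663,  174.51012422,  909.97957707])} 0.00408935546875
top {'fov_y': 53.758263028331925, 'cx': 253.2790823623244, 'cy': 193.9234116961451, 'R': array([[ 0.01198132, -0.99991073, -0.00591457],
       [-0.98882053, -0.01096882, -0.14870655],
       [ 0.14862839,  0.00763015, -0.98886368]]), 't': array([  22.67406468,  551.21782948, 1084.56294737])} 0.003936767578125
wrist {'fov_y': 61.46744240305556, 'cx': 252.02519416405852, 'cy': 190.30545855172255, 'hand_eye': array([[ 9.99999934e-01,  8.69222928e-06,  3.63117413e-04,
         1.82923582e-01],
       [-1.24001736e-04,  9.47820870e-01,  3.18803362e-01,
        -8.27076029e+01],
       [-3.41399150e-04, -3.18803386e-01,  9.47820808e-01,
        -1.43562026e+02],
       [ 0.00000000e+00,  0.00000000e+00,  0.00000000e+00,
         1.00000000e+00]])} 0.0039520263671875
```

View pics/top0.png

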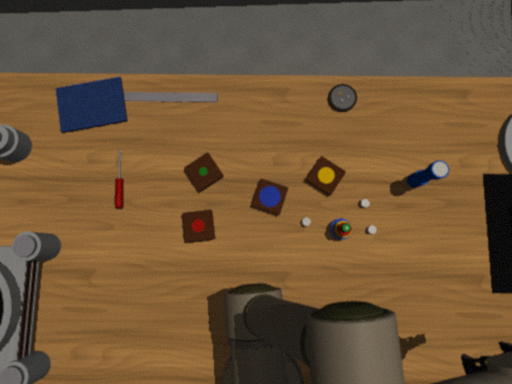

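View pics/side0.png

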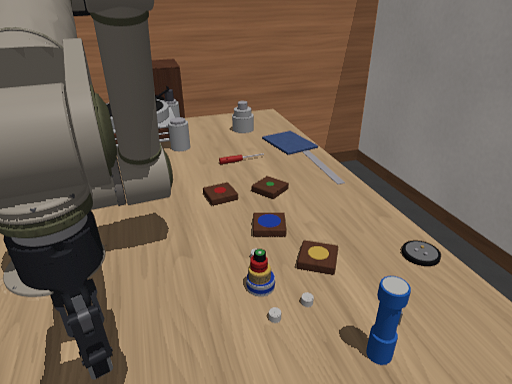

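View pics/wrist0.png

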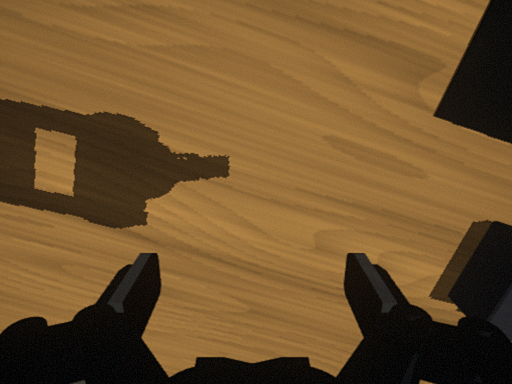

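```bash
cat > h.py <<'E'
from rig import monitor, vision, ctrl
import numpy as np, cv2
from scipy.spatial.transform import Rotation as Ro
def cam(n,s=None):
    i=vision.camera_info(n); f=192/np.tan(np.radians(i['fov_y']/2))
    K=np.array([[f,0,i['cx']],[0,f,i['cy']],[0,0,1]])
    if n=='wrist':
        q=np.array(s['ee_rot']); T=np.eye(4); T[:3,:3]=Ro.from_quat(q[[1,2,3,0]]).as_matrix(); T[:3,3]=s['eef_pos']
        T=T@i['hand_eye']; return K,T[:3,:3],T[:3,3]
    return K,i['R'].T,-i['R'].T@i['t']
def cast(c,uv,z):
    K,R,o=c; d=R@np.linalg.inv(K)@np.array([uv[0],uv[1],1.]); return o+d*(z-o[2])/d[2]
def pix(c,X):
    K,R,o=c; p=K@(R.T@(np.asarray(X,float)-o)); return p[:2]/p[2]
RNG={'green':[((45,90,40),(80,255,255))],'red':[((0,130,60),(6,255,255)),((174,130,60),(180,255,255))],
 'yellow':[((22,160,90),(35,255,255))],'blue':[((112,150,60),(128,255,255))],'white':[((0,0,120),(180,40,255))]}
def mask(p,col):
    h=cv2.cvtColor(p,cv2.COLOR_RGB2HSV); m=0
    for a,b in RNG[col]: m=m|cv2.inRange(h,a,b)
    return m
def blobs(p,col,amin=12):
    n,l,st,ce=cv2.connectedComponentsWithStats(mask(p,col))
    return [(ce[k].round(1),st[k]) for k in range(1,n) if st[k][4]>=amin]
E
python3 - <<'E'
from h import *
for n in ('top','side'):
    p=np.load(n+'0.npz')['p']; d=np.load(n+'0.npz')['d']; c=cam(n)
    for col in ('green','red','yellow','blue','white'):
        for ce,st in blobs(p,col,10):
            if st[4]>2500: continue
            K,R,o=c; u,v=int(ce[0]),int(ce[1]); X=o+R@np.linalg.inv(K)@np.array([u,v,1.])*d[v,u]
            print(n,col,ce,st[2:],'z25',cast(c,ce,25)[:2].round(),'depth',X.round())
E
```

```text
top green [202.8 170.9] [ 8  9 52] z25 [623. 184.] depth [626. 186.  24.]
top green [345.5 227.4] [ 8  8 46] z25 [ 456. -246.] depth [ 452. -226.  103.]
top red [118.6 193.1] [  8  30 220] z25 [551. 436.] depth [552. 439.  22.]
top red [197.7 225.4] [ 14  14 154] z25 [457. 194.] depth [458. 196.  25.]
top red [343.8 232.7] [11  4 27] z25 [ 440. -241.] depth [ 439. -226.   79.]
top yellow [325.8 174.8] [ 16  17 203] z25 [ 615. -190.] depth [ 617. -188.   25.]
top blue [116.5  88.8] [ 7  5 10] z25 [884. 465.] depth [893. 472.   9.]
top blue [68.8 90.1] [ 4  6 12] z25 [878. 615.] depth [885. 625.  11.]
top blue [85.4 91.9] [ 4  8 12] z25 [873. 562.] depth [882. 570.  11.]
top blue [96.6 89.7] [ 5  4 11] z25 [880. 527.] depth [889. 536.  11.]
top blue [108.2  91.2] [ 8  6 12] z25 [876. 490.] depth [882. 496.  12.]
top blue [64.8 97.1] [ 7  4 13] z25 [855. 626.] depth [861. 636.  10.]
top blue [ 73.2 100.8] [ 9  9 13] z25 [843. 598.] depth [853. 608.   7.]
top blue [104.8 101. ] [ 5  5 11] z25 [843. 499.] depth [850. 509.   8.]
top blue [111.1 103.8] [ 9  5 11] z25 [834. 478.] depth [841.
[... 3036 characters left out ...]
50  14 130] z25 [-59. 201.] depth [ 169. -534.  435.]
side white [ 12.7 220.4] [ 6  3 13] z25 [-136.  202.] depth [ 148. -535.  435.]
side white [252.6 251. ] [ 6  6 20] z25 [ 463. -138.] depth [ 464. -129.   18.]
side white [ 19.8 284.3] [ 46  26 464] z25 [-58. -88.] depth [-68. -68.  11.]
side white [395.2 285.1] [ 26  19 344] z25 [ 720. -345.] depth [ 603. -466.  169.]
side white [260.2 286.6] [ 7  2 11] z25 [ 442. -259.] depth [ 441. -262.   29.]
side white [307.7 298. ] [ 12  15 107] z25 [ 526. -321.] depth [ 527. -316.   19.]
side white [275.  313.3] [ 12  16 125] z25 [ 447. -339.] depth [ 449. -333.   19.]
side white [ 82.3 314.2] [10  6 21] z25 [  81. -222.] depth [ 181. -561.  347.]
```

Top view: tower at px (342,229), with the green level at (345,227). Stand discs are green (203,171), red (198,225), yellow (326,175) and blue (270,196). The torch top is at (440,169), the screwdriver at (119,193), and the white decoys at (306,221), (365,203) and (371,229). Next I go over the tower with the wrist camera.

```bash
python3 -m pendant '[[[-1,0.1,0.1,0,0],[-1,0.2,0.19,0,0],[-1,0.288,0.27,0,0],[-1,0.288,0.27,0,0],[-1,0.288,0.27,0,0],[-1,0.288,0.27,0,0],[-1,0.288,0.27,0,0],[-1,0.288,0.27,0,0],[-1,0.288,0.27,0,0],[-1,0.288,0.27,0,0],[-1,0.288,0.27,0,0],[-1,0.288,0.27,0,0]]]' 20
python3 - <<'E'
from h import *
s=monitor.sense(); p,d=vision.capture('wrist'); cv2.imwrite('pics/w1.png',p[:,:,::-1]); c=cam('wrist',s)
print(s['eef_pos'],s['joints'])
for col in ('green','red','yellow','blue'):
    for ce,st in blobs(p,col,30): print(col,ce,st,cast(c,ce,98)[:2],d[int(ce[1]),int(ce[0])])
E
```

```text
time_s: 1.35
eef_pos: [450.4, -230.0, 231.3]
ee_rot: [0.0, 0.809, -0.588, -0.0]
force: [-0.5, -0.1, 0.3]
grip_width: 1.002
[ 450.36022749 -229.96906214  231.28287673] [-7.04132087e-01  2.70369036e-01  1.55453771e+00 -1.03243521e-04
  1.31679302e+00  5.52746016e-01]
green [254.3 176.6] [242 166  25  23 377] [ 453.41921518 -231.40505306] 284.80585
red [255.3 167.1] [234 154  38  38 347] [ 461.98642284 -229.53020371] 284.01233
yellow [266.2   5.4] [245   0  43  14 456] [ 584.56488276 -197.97625427] 306.962
yellow [264.2 156.2] [238 145  40  39 297] [ 473.70591442 -233.86371898] 308.4363
blue [76.3 14.4] [  41    0   67   35 1823] [533.95905902 -61.90397378] 310.23273
blue [262.7 142.4] [233 132  50  38 396] [ 484.78241536 -228.75401011] 331.8625
```

View pics/w1.png

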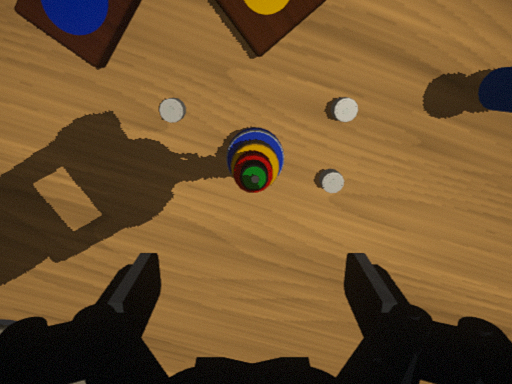

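Wrist view: the tower is between the fingers, the level window is at (254,177), giving (453,-231), and the decoys are clear of the jaws. I'll centre and go down to the level.

```bash
python3 -m pendant '[[[-1,0.003,-0.0015,-0.04,0],[-1,0.003,-0.0015,-0.08,0],[-1,0.003,-0.0015,-0.12,0],[-1,0.003,-0.0015,-0.135,0],[-0.2,0.003,-0.0015,-0.1475,0],[-0.2,0.003,-0.0015,-0.1475,0],[-0.2,0.003,-0.0015,-0.1475,0],[-0.2,0.003,-0.0015,-0.1475,0],[-0.2,0.003,-0.0015,-0.1475,0]]]' 20
python3 - <<'E'
from h import *
s=monitor.sense(); p,d=vision.capture('wrist'); cv2.imwrite('pics/w2.png',p[:,:,::-1]); c=cam('wrist',s)
print(s['eef_pos'],s['grip_width'])
for col in ('green','red'):
    for ce,st in blobs(p,col,30): print(col,ce,st,cast(c,ce,98)[:2])
E
```

```text
time_s: 2.3
eef_pos: [454.4, -230.9, 84.7]
ee_rot: [0.0, 0.809, -0.587, 0.001]
force: [-0.0, -0.7, 0.9]
grip_width: 0.604
[ 454.40330875 -230.86380063   84.6985247 ] 0.6042066808218046
green [250.4 273.4] [ 229  255   45   39 1213] [ 452.37264342 -230.96197041]
red [255.9 214.3] [231 210  46  15 134] [ 481.43992075 -224.03700289]
red [248.  237.6] [ 214  217   71   57 1361] [ 469.63302732 -224.22083   ]
```

View pics/w2.png

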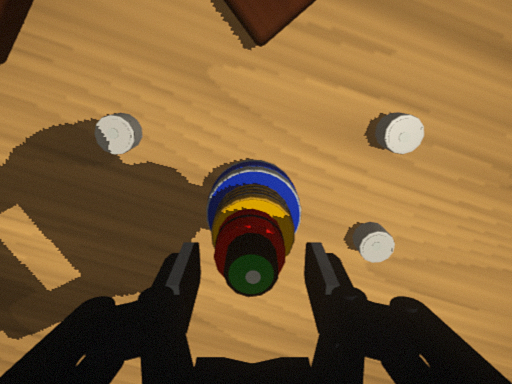

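The level sits between the pads at px (250,274), about 1 mm off centre. I'll close on it and lift.

```bash
python3 -m pendant '[[[0.2,-0.001,0,0,0],[0.4,-0.001,0,0,0],[0.4,-0.001,0,0,0],[0.6,-0.001,0,0,0],[0.6,-0.001,0,0,0],[1,-0.001,0,0,0],[1,-0.001,0,0,0],[1,-0.001,0,0,0],[1,-0.001,0,0,0],[1,-0.001,0,0,0]]]' 25
python3 -m pendant '[[[1,0,0,0.003,0],[1,0,0,0.01,0],[1,0,0,0.03,0],[1,0,0,0.06,0],[1,0,0,0.1,0],[1,0,0,0.1,0],[1,0,0,0.1,0]]]'
python3 - <<'E'
from h import *
s=monitor.sense(); p,d=vision.capture('wrist'); cv2.imwrite('pics/w3.png',p[:,:,::-1]); c=cam('wrist',s)
print(s['eef_pos'],s['grip_width'])
E
```

```text
time_s: 3.35
eef_pos: [453.1, -230.6, 84.1]
ee_rot: [0.0, 0.81, -0.587, 0.0]
force: [-2.2, 1.5, 4.8]
grip_width: 0.289
time_s: 4.05
eef_pos: [453.1, -230.6, 184.3]
ee_rot: [0.0, 0.81, -0.587, 0.001]
force: [0.3, -0.6, -0.7]
grip_width: 0.29
[ 453.13640388 -230.60568547  184.28216899] 0.29045964407720964
```

View pics/w3.png

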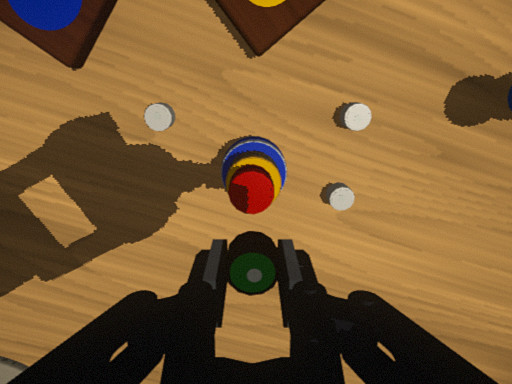

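```bash
python3 -m pendant '[[[1,0.02,0.05,0,0],[1,0.06,0.15,0,0],[1,0.12,0.28,0,0],[1,0.168,0.413,0,0],[1,0.168,0.413,0,0],[1,0.168,0.413,0,0],[1,0.168,0.413,0,0],[1,0.168,0.413,0,0],[1,0.168,0.413,0,0],[1,0.168,0.413,-0.02,0],[1,0.168,0.413,-0.04,0],[1,0.168,0.413,-0.04,0],[1,0.168,0.413,-0.04,0],[1,0.168,0.413,-0.04,0]]]'
cat > meas.py <<'E'
from h import *
import sys
# meas.py picname col:z ...
s=monitor.sense(); p,d=vision.capture('wrist'); cv2.imwrite('pics/%s.png'%sys.argv[1],p[:,:,::-1]); c=cam('wrist',s)
print(s['time_s'],s['eef_pos'].round(1) if hasattr(s['eef_pos'],'round') else s['eef_pos'],round(s['grip_width'],3),np.round(s['force'],1))
for a in sys.argv[2:]:
    col,z=a.split(':')
    for ce,st in blobs(p,col,100):
        x,y,w,h,A=st; print(col,ce,st,'cen',cast(c,ce,float(z))[:2].round(1),'box',cast(c,(x+w/2-.5,y+h/2-.5),float(z))[:2].round(1), 'A/ellipse',round(A/(np.pi*w*h/4),2))
E
python3 meas.py w4 green:25 green:158.5
```

```text
time_s: 5.5
eef_pos: [621.4, 182.2, 144.7]
ee_rot: [-0.0, 0.809, -0.587, 0.0]
force: [0.3, 0.4, 0.4]
grip_width: 0.292
5.5 [621.4 182.2 144.7] 0.292 [0.3 0.4 0.4]
green [251.5 182. ] [237 168  30  29 703] cen [623.  182.9] box [623.  182.9] A/ellipse 1.03
green [251.8 271.6] [ 230  253   45   39 1257] cen [539.5 155.4] box [539.1 155.1] A/ellipse 0.91
green [251.5 182. ] [237 168  30  29 703] cen [662.  195.5] box [662.  195.5] A/ellipse 1.03
green [251.8 271.6] [ 230  253   45   39 1257] cen [620.8 181.9] box [620.6 181.8] A/ellipse 0.91
```

View pics/w4.png

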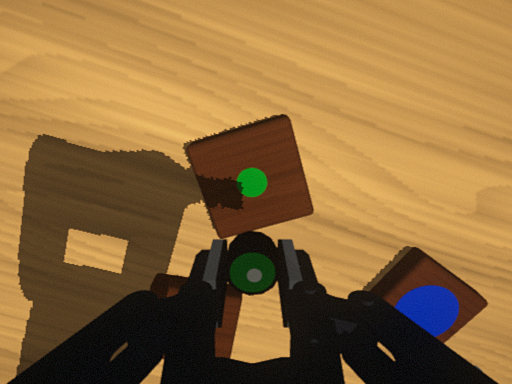

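The held level is at px (252,272) and the stand disc at (251,182). The disc measures (623,183) against the level's (621,182).

```bash
python3 -m pendant '[[[1,0.002,0.001,-0.04,0],[1,0.002,0.001,-0.08,0],[1,0.002,0.001,-0.095,0],[1,0.002,0.001,-0.105,0],[1,0.002,0.001,-0.11,0],[1,0.002,0.001,-0.1125,0],[1,0.002,0.001,-0.1145,0],[1,0.002,0.001,-0.1152,0],[1,0.002,0.001,-0.1152,0],[1,0.002,0.001,-0.1152,0],[1,0.002,0.001,-0.1152,0]]]'
python3 -m pendant '[[[0.3,0,0,0,0],[0.2,0,0,0,0],[0,0,0,0,0],[-0.3,0,0,0,0],[-0.6,0,0,0,0],[-1,0,0,0.0,0],[-1,0,0,0,0],[-1,0,0,0.01,0],[-1,0,0,0.04,0],[-1,0,0,0.09,0],[-1,0,0,0.14,0],[-1,0,0,0.15,0],[-1,0,0,0.15,0],[-1,0,0,0.15,0]]]'
python3 meas.py w5 green:43 green:25
```

```text
time_s: 6.65
eef_pos: [623.4, 183.5, 29.2]
ee_rot: [-0.0, 0.809, -0.587, 0.0]
force: [0.0, 0.2, 3.0]
grip_width: 0.29
time_s: 8.05
eef_pos: [622.5, 183.4, 177.3]
ee_rot: [0.001, 0.81, -0.587, -0.001]
force: [0.0, -0.4, 0.5]
grip_width: 0.998
8.05 [622.5 183.4 177.3] 0.998 [ 0.  -0.4  0.5]
green [252.5 177.6] [241 167  24  23 395] cen [623.6 183.1] box [623.2 182.9] A/ellipse 0.91
green [252.5 177.6] [241 167  24  23 395] cen [618.5 181.4] box [618.2 181.3] A/ellipse 0.91
```

View pics/w5.png

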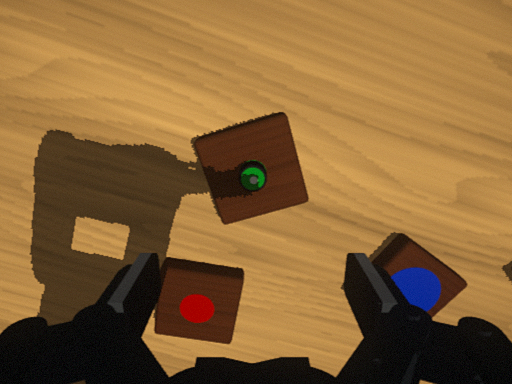

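The level stands centred on its disc at px (252,177), measured at (623,183). Back to the tower.

```bash
python3 -m pendant '[[[-1,-0.02,-0.05,0.01,0],[-1,-0.06,-0.15,0.02,0],[-1,-0.12,-0.29,0.02,0],[-1,-0.17,-0.414,0.02,0],[-1,-0.17,-0.414,0.02,0],[-1,-0.17,-0.414,0.02,0],[-1,-0.17,-0.414,0.02,0],[-1,-0.17,-0.414,0.02,0],[-1,-0.17,-0.414,0.02,0],[-1,-0.17,-0.414,0.02,0],[-1,-0.17,-0.414,0.02,0],[-1,-0.17,-0.414,0.02,0]]]'
python3 meas.py w6 red:80
```

```text
time_s: 9.3
eef_pos: [453.1, -229.5, 197.8]
ee_rot: [-0.0, 0.81, -0.587, -0.001]
force: [0.2, 0.2, 0.5]
grip_width: 1.003
9.3 [ 453.1 -229.5  197.8] 1.003 [0.2 0.2 0.5]
red [254.1 184.4] [ 232  164   42   44 1100] cen [ 453.7 -231.2] box [ 452.4 -230.2] A/ellipse 0.76
```

View pics/w6.png

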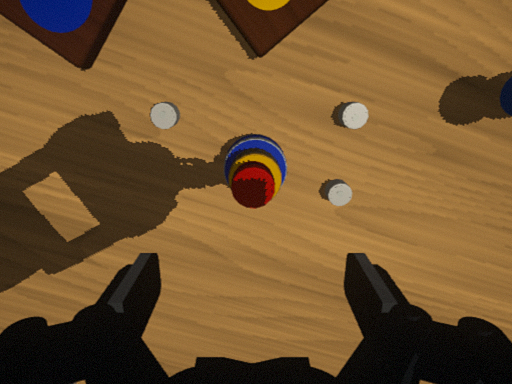

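The red adapter's top face is centred near px (253,187), about (452.5,-230.5). I'll go down to TCP z≈60, with the adapter spanning 56–80.

```bash
python3 -m pendant '[[[-1,0,-0.001,-0.04,0],[-1,0,-0.001,-0.08,0],[-1,0,-0.001,-0.115,0],[-1,0,-0.001,-0.13,0],[-0.4,0,-0.001,-0.1375,0],[-0.2,0,-0.001,-0.1375,0],[-0.2,0,-0.001,-0.1375,0],[-0.2,0,-0.001,-0.1375,0],[-0.2,0,-0.001,-0.1375,0],[-0.2,0,-0.001,-0.1375,0]]]'
python3 meas.py w7 red:80
```

```text
time_s: 10.35
eef_pos: [453.2, -231.7, 61.6]
ee_rot: [0.0, 0.809, -0.587, 0.0]
force: [-0.1, -0.0, -0.6]
grip_width: 0.598
10.35 [ 453.2 -231.7   61.6] 0.598 [-0.1 -0.  -0.6]
red [251.9 230.6] [220 224  63  22 292] cen [ 474.6 -224.9] box [ 472.8 -225.1] A/ellipse 0.27
red [248.2 274.4] [ 207  234   82   81 5099] cen [ 453.6 -230. ] box [ 453.7 -229.7] A/ellipse 0.98
```

View pics/w7.png

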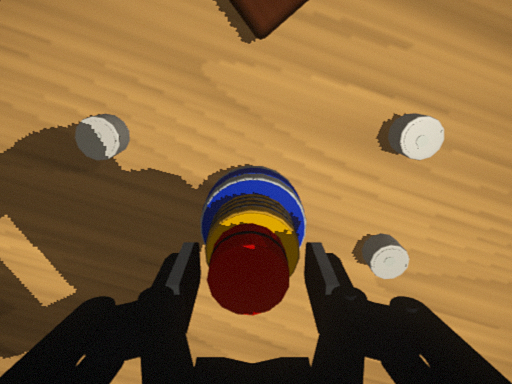

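The adapter at px (248,274) is about 1.7 mm left of the jaw centre, so I'll correct that and grip.

```bash
python3 -m pendant '[[[-0.2,-0.0005,0.0017,-0.001,0],[-0.2,-0.0005,0.0017,-0.001,0],[-0.2,-0.0005,0.0017,-0.001,0],[0,-0.0005,0.0017,-0.001,0],[0.1,-0.0005,0.0017,-0.001,0],[0.2,-0.0005,0.0017,-0.001,0],[0.5,-0.0005,0.0017,-0.001,0],[1,-0.0005,0.0017,-0.001,0],[1,-0.0005,0.0017,-0.001,0],[1,-0.0005,0.0017,-0.001,0],[1,-0.0005,0.0017,-0.001,0]]]' 30
python3 -m pendant '[[[1,0,0,0.003,0],[1,0,0,0.01,0],[1,0,0,0.03,0],[1,0,0,0.06,0],[1,0,0,0.1,0],[1,0,0,0.12,0],[1,0,0,0.12,0],[1,0,0,0.12,0]]]'
python3 meas.py w8 red:200 yellow:56
```

```text
time_s: 11.5
eef_pos: [452.6, -229.9, 60.3]
ee_rot: [0.0, 0.81, -0.587, 0.0]
force: [-0.4, 1.1, 4.9]
grip_width: 0.432
time_s: 12.3
eef_pos: [452.3, -229.6, 179.6]
ee_rot: [-0.0, 0.809, -0.587, -0.0]
force: [-0.3, -0.1, -0.9]
grip_width: 0.432
12.3 [ 452.3 -229.6  179.6] 0.432 [-0.3 -0.1 -0.9]
red [261.9 230.8] [241 225  40  15 140] cen [ 475.8 -226.6] box [ 475.1 -226.2] A/ellipse 0.3
red [252.1 276.3] [ 212  235   81   82 5017] cen [ 453.5 -229.5] box [ 453.9 -229.4] A/ellipse 0.96
yellow [257.8 183.3] [ 229  158   54   53 1938] cen [ 453.1 -234.8] box [ 451.9 -233.1] A/ellipse 0.86
```

View pics/w8.png

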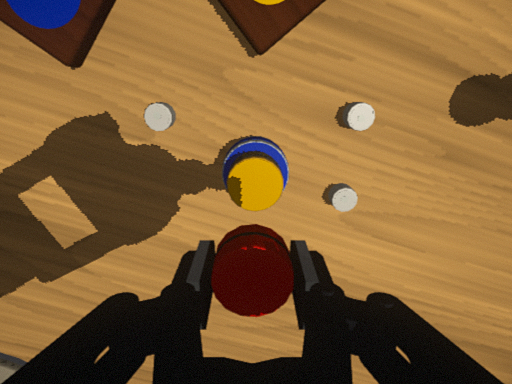

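The adapter is held cleanly at px (252,276). Next, the red stand.

```bash
python3 -m pendant '[[[1,0.02,0.05,0,0],[1,0.03,0.15,0,0],[1,0.03,0.28,0,0],[1,0.004,0.423,0,0],[1,0.004,0.423,0,0],[1,0.004,0.423,0,0],[1,0.004,0.423,0,0],[1,0.004,0.423,0,0],[1,0.004,0.423,0,0],[1,0.004,0.423,-0.02,0],[1,0.004,0.423,-0.02,0],[1,0.004,0.423,-0.02,0],[1,0.004,0.423,-0.02,0]]]'
python3 meas.py w9 red:25 red:179.3
```

```text
time_s: 13.65
eef_pos: [456.8, 192.6, 160.4]
ee_rot: [-0.0, 0.809, -0.588, 0.0]
force: [0.4, -0.0, 0.5]
grip_width: 0.435
13.65 [456.8 192.6 160.4] 0.435 [ 0.4 -0.   0.5]
red [251.3 177.5] [ 230  157   44   42 1405] cen [457.7 193.3] box [457.8 193.1] A/ellipse 0.97
red [252.8 231.5] [221 224  64  21 350] cen [407.3 175.4] box [404.7 174.8] A/ellipse 0.33
red [252.1 275.3] [ 211  235   83   82 5291] cen [361.2 161.1] box [360.9 161.1] A/ellipse 0.99
red [251.3 177.5] [ 230  157   44   42 1405] cen [500.8 207. ] box [500.8 206.9] A/ellipse 0.97
red [252.8 231.5] [221 224  64  21 350] cen [478.2 199. ] box [477.  198.7] A/ellipse 0.33
red [252.1 275.3] [ 211  235   83   82 5291] cen [457.6 192.6] box [457.5 192.6] A/ellipse 0.99
```

View pics/w9.png

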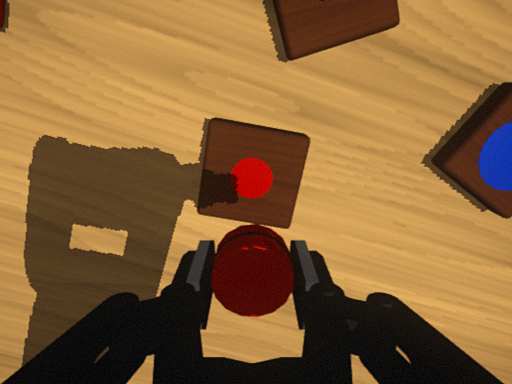

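The disc at px (251,177) measures (457.7,193.2) and the held adapter (457.5,192.6), so it is aligned. Lowering.

```bash
python3 -m pendant '[[[1,0,0.0005,-0.04,0],[1,0,0.0005,-0.08,0],[1,0,0.0005,-0.108,0],[1,0,0.0005,-0.12,0],[1,0,0.0005,-0.125,0],[1,0,0.0005,-0.128,0],[1,0,0.0005,-0.13,0],[1,0,0.0005,-0.131,0],[1,0,0.0005,-0.131,0],[1,0,0.0005,-0.131,0],[1,0,0.0005,-0.131,0]]]'
python3 -m pendant '[[[0.1,0,0,0,0],[0,0,0,0,0],[-0.1,0,0,0,0],[-0.3,0,0,0,0],[-0.6,0,0,0,0],[-1,0,0,0,0],[-1,0,0,0,0],[-1,0,0,0.01,0],[-1,0,0,0.04,0],[-1,0,0,0.09,0],[-1,0,0,0.14,0],[-1,0,0,0.15,0],[-1,0,0,0.15,0],[-1,0,0,0.15,0]]]'
python3 meas.py w10 red:49
```

```text
time_s: 14.8
eef_pos: [456.7, 193.7, 29.4]
ee_rot: [-0.0, 0.809, -0.587, 0.0]
force: [0.4, 0.2, -1.3]
grip_width: 0.436
time_s: 16.2
eef_pos: [455.9, 193.5, 178.0]
ee_rot: [0.001, 0.809, -0.587, -0.001]
force: [-0.2, 0.1, 0.2]
grip_width: 0.998
16.2 [455.9 193.5 178. ] 0.998 [-0.2  0.1  0.2]
red [ 8.3 13.2] [  0   0  19  29 487] cen [523.8 408. ] box [523.4 407.5] A/ellipse 1.13
red [253.2 177.9] [ 232  152   42   50 1558] cen [458.4 193. ] box [459.5 194. ] A/ellipse 0.94
```

View pics/w10.png

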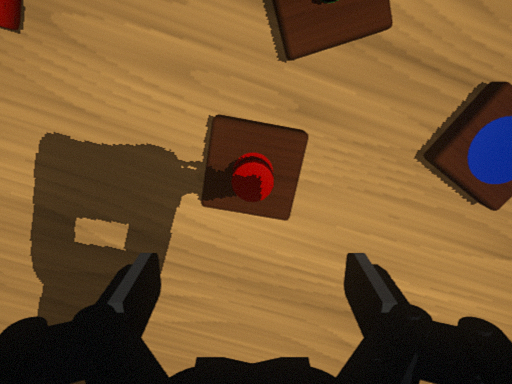

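The adapter stands centred at px (253,178). Back for the pulley.

```bash
python3 -m pendant '[[[-1,0.02,-0.05,0.01,0],[-1,0.03,-0.15,0.01,0],[-1,0.02,-0.29,0.01,0],[-1,-0.0035,-0.425,0.01,0],[-1,-0.0035,-0.425,0.01,0],[-1,-0.0035,-0.425,0.01,0],[-1,-0.0035,-0.425,0.01,0],[-1,-0.0035,-0.425,0.01,0],[-1,-0.0035,-0.425,-0.03,0],[-1,-0.0035,-0.425,-0.06,0],[-1,-0.0035,-0.425,-0.06,0],[-1,-0.0035,-0.425,-0.06,0],[-1,-0.0035,-0.425,-0.06,0]]]'
python3 meas.py w11 yellow:56
```

```text
time_s: 17.55
eef_pos: [453.7, -231.1, 120.3]
ee_rot: [0.0, 0.81, -0.587, 0.001]
force: [-0.7, 0.4, 0.8]
grip_width: 0.999
17.55 [ 453.7 -231.1  120.3] 0.999 [-0.7  0.4  0.8]
yellow [254.8 189.8] [225 180  57  21 713] cen [ 466.9 -229.1] box [ 466.4 -228. ] A/ellipse 0.76
yellow [256.9 238. ] [241 233  36  10 197] cen [ 432.9 -242. ] box [ 433.7 -242.9] A/ellipse 0.7
```

View pics/w11.png

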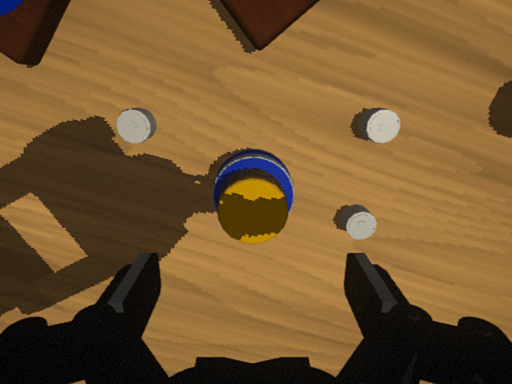

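The pulley's face is partly in shadow, centred near px (253,211), about (452,-232). I'll go down to z≈34.

```bash
python3 -m pendant '[[[-1,-0.001,-0.001,-0.04,0],[-1,-0.001,-0.001,-0.07,0],[-1,-0.001,-0.001,-0.082,0],[-0.7,-0.001,-0.001,-0.086,0],[-0.5,-0.001,-0.001,-0.086,0],[-0.5,-0.001,-0.001,-0.086,0],[-0.5,-0.001,-0.001,-0.086,0],[-0.5,-0.001,-0.001,-0.086,0]]]'
python3 meas.py w12 yellow:56
```

```text
time_s: 18.4
eef_pos: [452.4, -232.6, 33.8]
ee_rot: [0.0, 0.81, -0.587, 0.001]
force: [0.2, 0.7, 0.0]
grip_width: 0.748
18.4 [ 452.4 -232.6   33.8] 0.748 [0.2 0.7 0. ]
yellow [256.4 244.7] [226 236  65  19 724] cen [ 469.8 -229. ] box [ 469.9 -229.7] A/ellipse 0.75
yellow [260.8 323. ] [240 317  44  12 278] cen [ 432.2 -243.6] box [ 432.6 -243.8] A/ellipse 0.67
```

View pics/w12.png

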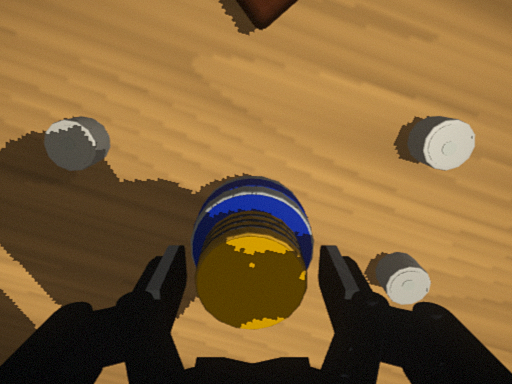

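Pulley centre is at px ~(251,281) against the finger mid-line at 253. Gripping.

```bash
python3 -m pendant '[[[-0.5,-0.0002,0.0008,0,0],[-0.4,-0.0002,0.0008,0,0],[-0.3,-0.0002,0.0008,0,0],[-0.2,-0.0002,0.0008,0,0],[0,-0.0002,0.0008,0,0],[0.5,-0.0002,0.0008,0,0],[1,-0.0002,0.0008,0,0],[1,-0.0002,0.0008,0,0],[1,-0.0002,0.0008,0,0]]]' 60
python3 -m pendant '[[[1,0,0,0.003,0],[1,0,0,0.01,0],[1,0,0,0.03,0],[1,0,0,0.06,0],[1,0,0,0.1,0],[1,0,0,0.12,0],[1,0,0,0.12,0],[1,0,0,0.12,0],[1,0,0,0.12,0]]]'
python3 meas.py w13 yellow:176 blue:30
```

```text
time_s: 19.35
eef_pos: [452.0, -231.7, 33.6]
ee_rot: [0.0, 0.81, -0.587, 0.0]
force: [-0.9, 0.1, 5.0]
grip_width: 0.564
time_s: 20.25
eef_pos: [451.2, -231.1, 151.7]
ee_rot: [-0.0, 0.809, -0.587, -0.001]
force: [-0.2, -0.6, -1.9]
grip_width: 0.563
20.25 [ 451.2 -231.1  151.7] 0.563 [-0.2 -0.6 -1.9]
yellow [260.5 245. ] [229 236  70  23 764] cen [ 470.3 -228.8] box [ 469.8 -230.3] A/ellipse 0.6
yellow [265.1 321.5] [240 307  58  22 352] cen [ 434.3 -243.1] box [ 436.9 -243.8] A/ellipse 0.35
blue [25.4  8.4] [  0   0  57  21 928] cen [526.5 -32.7] box [526.  -34.6] A/ellipse 0.99
blue [254.8 179.3] [ 220  147   70   65 3559] cen [ 455.1 -232.3] box [ 455.3 -232. ] A/ellipse 1.0
```

View pics/w13.png

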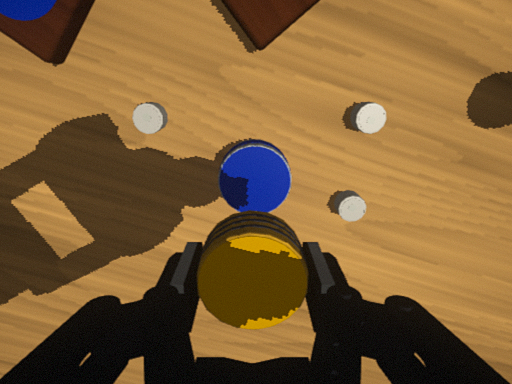

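The pulley is held level at px (253,281), and the weight is at (455,-232). Moving to the yellow stand.

```bash
python3 -m pendant '[[[1,0.02,0.005,0,0],[1,0.06,0.016,0,0],[1,0.105,0.027,0,0],[1,0.145,0.037,0,0],[1,0.164,0.042,0,0],[1,0.164,0.042,0,0],[1,0.164,0.042,0,0],[1,0.164,0.042,0,0],[1,0.164,0.042,0,0],[1,0.164,0.042,0,0]]]'
python3 meas.py w14 yellow:25 
```

```text
time_s: 21.3
eef_pos: [615.4, -189.9, 153.3]
ee_rot: [0.0, 0.809, -0.587, 0.0]
force: [0.7, 0.1, -1.8]
grip_width: 0.562
21.3 [ 615.4 -189.9  153.3] 0.562 [ 0.7  0.1 -1.8]
yellow [256.2 179.1] [ 225  154   57   54 2001] cen [ 618.2 -193.2] box [ 616.1 -190.9] A/ellipse 0.83
yellow [263.9 248.8] [227 235  78  41 990] cen [ 555.2 -221.7] box [ 549.3 -225.3] A/ellipse 0.39
yellow [250.3 277.2] [227 262  38  33 223] cen [ 521.5 -219. ] box [ 519.2 -214.9] A/ellipse 0.23
yellow [264.1 322.2] [246 314  43  15 279] cen [ 474.8 -249.1] box [ 477.2 -251.5] A/ellipse 0.55
```

View pics/w14.png

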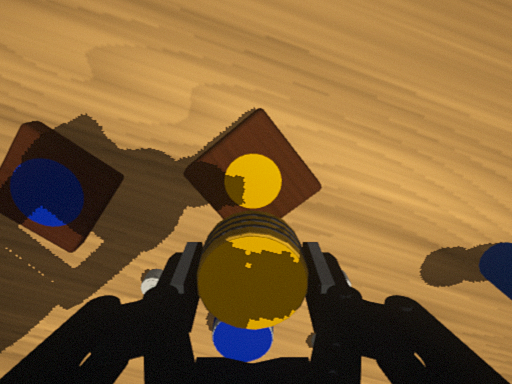

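```bash
python3 - <<'E'
from h import *
s=monitor.sense(); c=cam('wrist',s)
print(s['eef_pos'],cast(c,(252.5,281.5),s['eef_pos'][2]+22.3),cast(c,(253,181),25))
E
```

```text
[ 615.49471735 -189.88319488  153.32459799] [ 615.44061397 -190.36372268  175.62459799] [ 615.76822862 -191.01566704   25.        ]
```

Disc (616,-191), held pulley (615.4,-190.4). Lowering.

```bash
python3 -m pendant '[[[1,0.0003,-0.0006,-0.04,0],[1,0.0003,-0.0006,-0.08,0],[1,0.0003,-0.0006,-0.102,0],[1,0.0003,-0.0006,-0.113,0],[1,0.0003,-0.0006,-0.118,0],[1,0.0003,-0.0006,-0.121,0],[1,0.0003,-0.0006,-0.1235,0],[1,0.0003,-0.0006,-0.1245,0],[1,0.0003,-0.0006,-0.1245,0],[1,0.0003,-0.0006,-0.1245,0],[1,0.0003,-0.0006,-0.1245,0]]]'
python3 -m pendant '[[[-0.1,0,0,0,0],[-0.2,0,0,0,0],[-0.3,0,0,0,0],[-0.5,0,0,0,0],[-0.7,0,0,0,0],[-1,0,0,0,0],[-1,0,0,0,0],[-1,0,0,0.01,0],[-1,0,0,0.04,0],[-1,0,0,0.09,0],[-1,0,0,0.14,0],[-1,0,0,0.15,0],[-1,0,0,0.15,0],[-1,0,0,0.15,0]]]'
python3 meas.py w15 yellow:51
```

```text
time_s: 22.45
eef_pos: [616.3, -190.2, 28.9]
ee_rot: [-0.0, 0.81, -0.587, 0.0]
force: [-0.4, -1.0, -0.5]
grip_width: 0.567
time_s: 23.85
eef_pos: [615.6, -189.9, 177.3]
ee_rot: [0.0, 0.809, -0.587, -0.001]
force: [0.4, 0.6, -0.6]
grip_width: 1.0
23.85 [ 615.6 -189.9  177.3] 1.0 [ 0.4  0.6 -0.6]
yellow [258.  175.9] [ 226  156   55   52 1338] cen [ 622.  -193.4] box [ 615.8 -190.8] A/ellipse 0.6
```

View pics/w15.png

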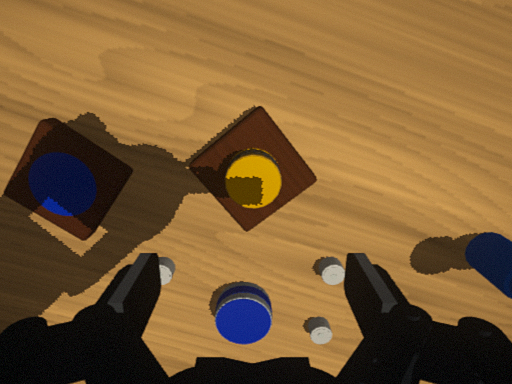

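The pulley stands centred at px (253,180), measured at (616,-191). Now the weight.

```bash
python3 -m pendant '[[[-1,-0.02,-0.005,0,0],[-1,-0.06,-0.016,0,0],[-1,-0.105,-0.027,0,0],[-1,-0.145,-0.037,0,0],[-1,-0.161,-0.042,-0.02,0],[-1,-0.161,-0.042,-0.05,0],[-1,-0.161,-0.042,-0.08,0],[-1,-0.161,-0.042,-0.08,0],[-1,-0.161,-0.042,-0.08,0],[-1,-0.161,-0.042,-0.08,0],[-1,-0.161,-0.042,-0.08,0]]]'
python3 meas.py w16 blue:30
```

```text
time_s: 25.0
eef_pos: [455.7, -232.4, 99.7]
ee_rot: [0.0, 0.81, -0.587, 0.001]
force: [0.5, -0.3, 0.3]
grip_width: 1.001
25.0 [ 455.7 -232.4   99.7] 1.001 [ 0.5 -0.3  0.3]
blue [252.3 183.3] [ 211  167   81   32 1684] cen [ 471.2 -227.9] box [ 471.5 -226.9] A/ellipse 0.83
blue [253.9 237.4] [223 229  61  18 669] cen [ 432.1 -242. ] box [ 431.8 -241.4] A/ellipse 0.78
```

View pics/w16.png

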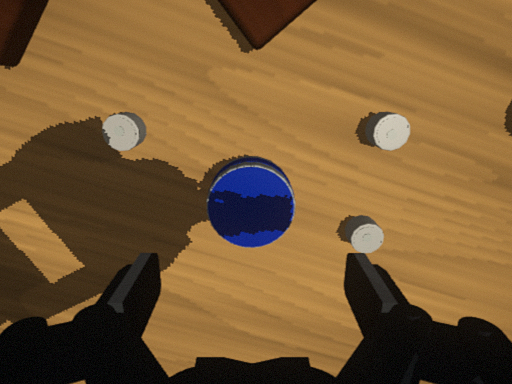

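Weight top face is at px (251,206.5), about (454.6,-232), and the decoys are clear of the finger paths. Going down.

```bash
python3 -m pendant '[[[-1,-0.0008,0.0004,-0.04,0],[-1,-0.0008,0.0004,-0.07,0],[-1,-0.0008,0.0004,-0.083,0],[-1,-0.0008,0.0004,-0.09,0],[-1,-0.0008,0.0004,-0.094,0],[-1,-0.0008,0.0004,-0.094,0],[-1,-0.0008,0.0004,-0.094,0],[-1,-0.0008,0.0004,-0.094,0]]]'
python3 meas.py w17 blue:30
```

```text
time_s: 25.85
eef_pos: [454.7, -232.0, 5.4]
ee_rot: [0.0, 0.81, -0.587, 0.001]
force: [0.1, 0.4, 0.0]
grip_width: 1.004
25.85 [ 454.7 -232.     5.4] 1.004 [0.1 0.4 0. ]
blue [280.9 215.7] [242 202  74  44 468] cen [ 488.8 -233.2] box [ 485.3 -233.5] A/ellipse 0.18
blue [252.  283.3] [  181   224   142   121 12720] cen [ 455.2 -232. ] box [ 454.8 -231.9] A/ellipse 0.94
```

View pics/w17.png

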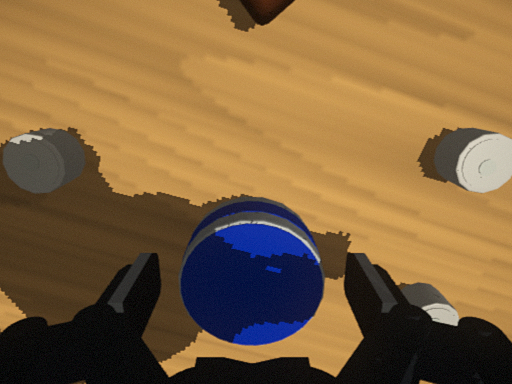

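The weight is centred exactly between the fingers at px (252,284). Gripping firmly.

```bash
python3 -m pendant '[[[-0.8,0,0,0,0],[-0.7,0,0,0,0],[-0.6,0,0,0,0],[-0.5,0,0,0,0],[-0.3,0,0,0,0],[0,0,0,0,0],[1,0,0,0,0],[1,0,0,0,0],[1,0,0,0,0]]]' 90
python3 -m pendant '[[[1,0,0,0.003,0],[1,0,0,0.01,0],[1,0,0,0.03,0],[1,0,0,0.06,0],[1,0,0,0.1,0],[1,0,0,0.13,0],[1,0,0,0.13,0],[1,0,0,0.13,0],[1,0,0,0.13,0]]]'
python3 meas.py w18 blue:160
```

```text
time_s: 26.8
eef_pos: [454.4, -231.8, 5.5]
ee_rot: [0.0, 0.81, -0.587, 0.0]
force: [-2.8, 2.7, 12.2]
grip_width: 0.718
time_s: 27.7
eef_pos: [453.6, -231.1, 132.9]
ee_rot: [-0.0, 0.809, -0.587, -0.002]
force: [-0.4, 0.7, -5.1]
grip_width: 0.721
27.7 [ 453.6 -231.1  132.9] 0.721 [-0.4  0.7 -5.1]
blue [15.4  7.8] [  0   0  39  19 577] cen [ 530.1 -126.9] box [ 530.1 -128. ] A/ellipse 0.99
blue [268.4 212.4] [212 201 103  43 713] cen [ 488.5 -226.8] box [ 483.9 -226.1] A/ellipse 0.2
blue [252.1 283. ] [  182   223   141   121 13152] cen [ 455.9 -230.7] box [ 455.9 -230.7] A/ellipse 0.98
```

View pics/w18.png

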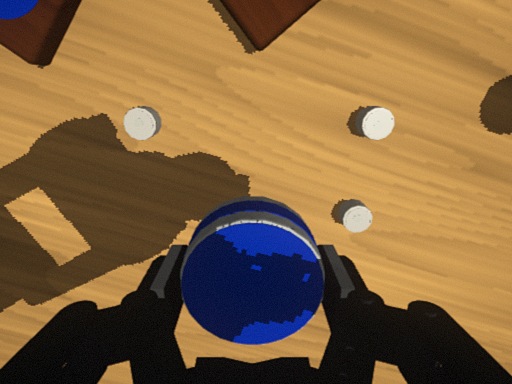

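The weight is held upright. To the blue stand.

```bash
python3 -m pendant '[[[1,0.01,0.022,0.01,0],[1,0.03,0.068,0.02,0],[1,0.05,0.114,0.02,0],[1,0.07,0.16,0.02,0],[1,0.086,0.197,0.02,0],[1,0.092,0.211,0.02,0],[1,0.092,0.211,0.02,0],[1,0.092,0.211,0.02,0],[1,0.092,0.211,0.02,0],[1,0.092,0.211,0.02,0],[1,0.092,0.211,0.02,0]]]'
python3 meas.py w19 blue:25 blue:180
```

```text
time_s: 28.85
eef_pos: [546.2, -21.5, 154.6]
ee_rot: [0.0, 0.809, -0.588, -0.0]
force: [-0.8, 0.1, -4.2]
grip_width: 0.719
28.85 [546.2 -21.5 154.6] 0.719 [-0.8  0.1 -4.2]
blue [251.6 172.2] [ 216  142   72   59 3394] cen [553.3 -19.1] box [554.3 -18.7] A/ellipse 1.02
blue [252.8 213.3] [ 190  201  125   43 1086] cen [516.7 -32.2] box [508.2 -34.2] A/ellipse 0.26
blue [252.  283.1] [  182   223   142   121 13305] cen [445.5 -54.6] box [445.8 -55. ] A/ellipse 0.99
blue [251.6 172.2] [ 216  142   72   59 3394] cen [593.9  -6.1] box [594.4  -5.9] A/ellipse 1.02
blue [252.8 213.3] [ 190  201  125   43 1086] cen [578.1 -11.7] box [574.4 -12.6] A/ellipse 0.26
blue [252.  283.1] [  182   223   142   121 13305] cen [547.3 -21.4] box [547.4 -21.6] A/ellipse 0.99
```

View pics/w19.png

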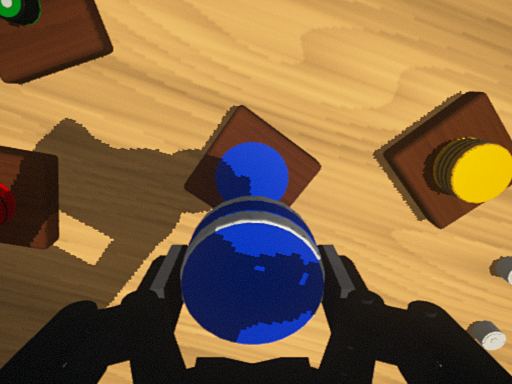

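The held weight partly hides the disc at px (252,176). I'll back off 30 mm to see all of it.

```bash
python3 -m pendant '[[[1,-0.03,-0.01,0,0],[1,-0.03,-0.01,0,0],[1,-0.03,-0.01,0,0],[1,-0.03,-0.01,0,0],[1,-0.03,-0.01,0,0]]]'
python3 meas.py w20 blue:25 blue:180
```

```text
time_s: 29.4
eef_pos: [516.8, -30.7, 154.6]
ee_rot: [-0.0, 0.81, -0.587, 0.0]
force: [1.0, -0.5, -3.1]
grip_width: 0.718
29.4 [516.8 -30.7 154.6] 0.718 [ 1.  -0.5 -3.1]
blue [251.8 141.7] [ 214  105   76   75 4427] cen [549.5 -20.1] box [549.2 -20. ] A/ellipse 0.99
blue [252.9 213.4] [ 190  201  126   43 1064] cen [487.3 -41.5] box [479.  -43.9] A/ellipse 0.25
blue [252.  283.1] [  181   223   143   121 13314] cen [416.3 -63.9] box [416.4 -63.9] A/ellipse 0.98
blue [251.8 141.7] [ 214  105   76   75 4427] cen [575.6 -11.6] box [575.4 -11.6] A/ellipse 0.99
blue [252.9 213.4] [ 190  201  126   43 1064] cen [548.6 -20.9] box [545.  -21.9] A/ellipse 0.25
blue [252.  283.1] [  181   223   143   121 13314] cen [517.9 -30.6] box [517.9 -30.6] A/ellipse 0.98
```

View pics/w20.png

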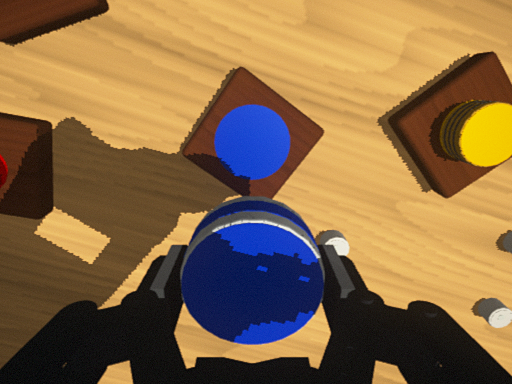

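The whole disc at px (252,142) measures (549.3,-20.1), and the weight is at (517.9,-30.6), so the shift is (+31.3,+10.5). Lowering.

```bash
python3 -m pendant '[[[1,0.0313,0.0105,0,0],[1,0.0313,0.0105,-0.02,0],[1,0.0313,0.0105,-0.06,0],[1,0.0313,0.0105,-0.09,0],[1,0.0313,0.0105,-0.106,0],[1,0.0313,0.0105,-0.115,0],[1,0.0313,0.0105,-0.119,0],[1,0.0313,0.0105,-0.122,0],[1,0.0313,0.0105,-0.1235,0],[1,0.0313,0.0105,-0.124,0],[1,0.0313,0.0105,-0.124,0],[1,0.0313,0.0105,-0.124,0],[1,0.0313,0.0105,-0.124,0]]]'
python3 -m pendant '[[[-0.45,0,0,0,0],[-0.5,0,0,0,0],[-0.6,0,0,0,0],[-0.7,0,0,0,0],[-0.85,0,0,0,0],[-1,0,0,0,0],[-1,0,0,0,0],[-1,0,0,0,0],[-1,0,0,0.01,0],[-1,0,0,0.04,0],[-1,0,0,0.09,0],[-1,0,0,0.14,0],[-1,0,0,0.18,0],[-1,0,0,0.18,0],[-1,0,0,0.18,0],[-1,0,0,0.18,0]]]'
python3 meas.py w21 blue:55
```

```text
time_s: 30.75
eef_pos: [547.8, -20.3, 30.8]
ee_rot: [-0.0, 0.81, -0.587, 0.0]
force: [0.4, -0.0, -4.3]
grip_width: 0.72
time_s: 32.35
eef_pos: [547.1, -20.1, 209.6]
ee_rot: [0.0, 0.809, -0.587, -0.001]
force: [-0.1, 0.1, -0.0]
grip_width: 0.997
32.35 [547.1 -20.1 209.6] 0.997 [-0.1  0.1 -0. ]
blue [262.8 139.7] [235 134  47  20 130] cen [580.2 -19.9] box [575.5 -16.8] A/ellipse 0.18
blue [253.6 171.7] [ 221  142   64   61 2821] cen [548.4 -21.4] box [547.8 -20.5] A/ellipse 0.92
```

View pics/w21.png

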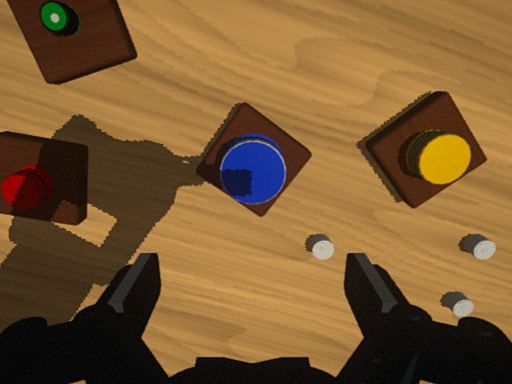

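All four parts stand on their stands and the arm is clear. One overview check, then I hand in.

```bash
python3 - <<'E'
from h import *
for n in ('top','side'):
    p,d=vision.capture(n); cv2.imwrite(f"pics/{n}1.png",p[:,:,::-1]); c=cam(n)
    for col,z in (('green',43),('red',49),('yellow',51),('blue',55),('white',171)):
        for ce,st in blobs(p,col,25):
            if st[4]<1200 and (col!='white' or n=='top' and 400<ce[0]<480): print(n,col,ce,cast(c,ce,z)[:2].round())
E
```

```text
top green [202.  169.9] [622. 184.]
top red [118.7 193. ] [548. 427.]
top red [194.3 225.2] [456. 200.]
top yellow [327.3 173.3] [ 614. -190.]
top blue [271.6 193.2] [552. -25.]
top white [439.8 168.6] [ 605. -464.]
side red [230.3 158.8] [533. 359.]
side red [219.1 186.9] [448. 166.]
side blue [268.6 211.3] [544. -24.]
side blue [268.4 221.1] [528. -69.]
```

View pics/side1.png

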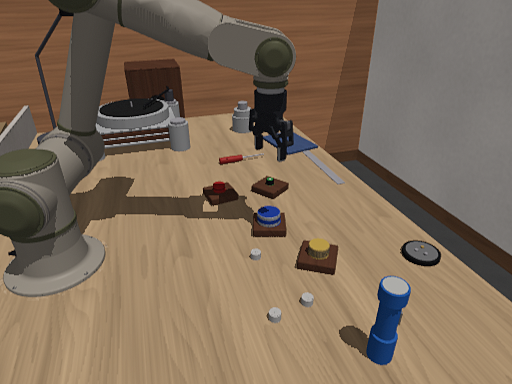

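View pics/top1.png

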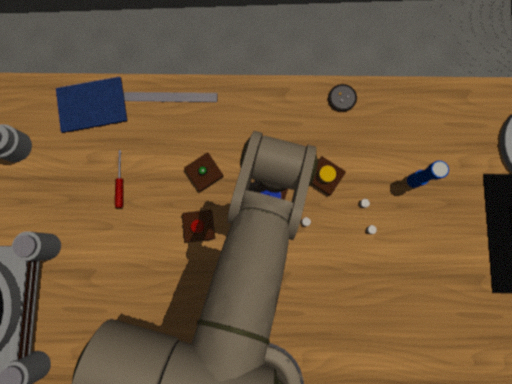

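The side view shows all four parts upright on their stands. The torch, px (440,169), and the screwdriver, (119,193), have not moved. The top view's blue and red centroids are skewed by the arm and its shadow; the unobstructed wrist views had both centred. Handing in.

```bash
python3 -c "
from rig import order,monitor
print(monitor.sense()['time_s']); print(order.finish_job())"
```

```text
32.5
the job is handed in; nothing more can be done
None
```

I took the tower apart from the top down and set each part on its own stand: level, adapter, pulley, then weight. The job was handed in at 32.5 s of the 102 s allowed, and no verdict was reported.

- **Placement:** the last wrist-camera checks put every part within about 2 mm of its disc centre, against the 12 mm limit. The final side view shows all four upright and the gripper well above them.
- **Bystanders:** the torch and screwdriver are at the same pixels as at the start. In the final top picture the white look-alikes also stand where they began.
- **Disagreement:** the final top-camera figures for the adapter and the weight were about 7 mm and 6 mm off the wrist values. The arm and its shadow partly covered both parts in that picture, so I trusted the unobstructed wrist views.

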